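# Clear the stand and hold the lens arm level above it

## Task

The lens arm has to go back on its stand at the microscopy bench, but a steel cup was left standing between the stand's post and saddle. First nest that cup upright into its twin that stands on the bench and let go; then pick up the lens arm by its balance point (near the heavy hub, not mid-length) and hold it level above the stand, hub centred about 4 cm above the post and lens ring over the saddle, touching nothing but the gripper, and finish while still holding it there so that a colleague can fit the collar underneath. Leave the other things on the bench where they are.

Things in the scene. Friction and masses are not known exactly. Their poses are not given: they have to be found in the camera images.
- stand: Fixed grey stand: foot plate 250 x 90 x 12 mm, origin at the centre of its underside on the bench, z up, x along its length. Steel post (diameter 16 mm) at x = -85 mm, the end nearer the robot; saddle block (36 x 44 mm, side lips 8 mm high) at x = +85 mm. Post top and saddle floor are 50 mm above the bench. A cup stands on the plate about midway between them.
- post_top (a point): Centre of the top of the stand's post, 50 mm above the bench.
- saddle_top (a point): Centre of the saddle's floor, 50 mm above the bench, 170 mm from post_top along the stand's +x.
- lens_arm: Loose metal arm, 0.4 to 0.7 kg, standing level on its ends, x along it from hub to ring, z up. Origin at bench level midway between the hub and ring axes. Steel hub at x = -85 (nearer the robot), 44 mm wide, 36 high; light ring at x = +85, 30 mm wide, 34 high. Bar between: 16 mm wide, 16 to 32 mm above the underside. Balance point: on the bar at x = -36 mm, 49 mm from the hub's axis.
- hub_foot (a point): Centre of the hub's underside, on the axis of its 22 mm bore (x = -85 mm, z = 0 in the lens arm's frame).
- ring_foot (a point): Centre of the lens ring's underside (x = +85 mm, z = 0 in the lens arm's frame); ring bore 20 mm.
- cup_on_stand: The loose steel cup on the stand's foot plate (12 mm above the bench). 78 mm high, 0.12 kg, wall 3 mm; foot diameter 38 mm, widening to 61 mm at 60 mm height, then a straight 18 mm collar, 61 mm outer and 55 mm inner diameter, up to the rim. Origin at the centre of its underside, z up to the mouth.
- cup_on_bench: Its twin, same shape and size, upright on the bench between stand and lens arm; the cup to nest into. When nested, the upper cup's underside and rim are about 32 mm above the lower cup's underside and rim. Origin at the centre of its underside.
- dish: Bystander: shallow glass dish, 68 mm across, 14 mm high. Origin under its centre.
- dropper: Bystander: small amber bottle with a black cap, 32 mm across, 75 mm high. Origin under its centre.
- jar: Bystander: clear specimen jar with a white lid, 54 mm across, 65 mm high. Origin under its centre.
- slide_box: Bystander: closed grey slide box 95 x 85 x 32 mm. Origin under its centre.
- wash_bottle: Bystander: white bottle 60 mm across, 150 mm high. Origin under its centre.
- brush: Bystander: cleaning brush lying along the bench's right side. Origin under its handle.
Things that resemble listed ones, but are neither listed nor needed, are in the scene too. Leave any brown look-alike of the cup_on_stand alone.

How it is judged (in metres and radians):
On the way, in this order (a step that is already met when the one before it is completed fails the run):
1. the cup from the stand is nested upright in its twin on the bench and let go (horizontal distance between cup_on_stand and cup_on_bench below 0.006 m and z of cup_on_stand in the frame of cup_on_bench between 0.022 and 0.042 m and angle between cup_on_stand's own z axis and vertical below 0.12 rad and angle between cup_on_bench's own z axis and vertical below 0.08 rad and height (world z) of cup_on_bench below 0.006 m and contact force between each of cup_on_stand, cup_on_bench and the fingers below 0.1 N), for 0.3 s.
2. the lens arm is lifted level by its balance point (height (world z) of each of hub_foot, ring_foot above 0.03 m and angle between lens_arm's own z axis and vertical below 0.15 rad and x of the grasp point in the frame of lens_arm between -0.056 and -0.016 m and contact force between lens_arm and the fingers above 1 N), for 0.2 s.
At the end, for the whole second after the job is handed in: Still gripping the lens arm within 20 mm of its balance point, at rest, level within 0.1 rad, hub within 12 mm of centre and 20-60 mm above the post, ring within 20 mm of the saddle, touching no stand or cup; cup nested upright (6 mm) in its twin on the bench, both released (all of step 1 and x of the grasp point in the frame of lens_arm between -0.056 and -0.016 m and contact force between lens_arm and the fingers above 1 N and contact force between lens_arm and stand below 0.1 N and contact force between lens_arm and cup_on_stand below 0.1 N and contact force between lens_arm and cup_on_bench below 0.1 N and angle between lens_arm's own z axis and vertical below 0.1 rad and horizontal distance between hub_foot and post_top below 0.012 m and horizontal distance between ring_foot and saddle_top below 0.02 m and z of hub_foot in the frame of post_top between 0.02 and 0.06 m and linear speed of lens_arm below 0.02 m/s); the arm keeps its last pose, push and grip.
It fails at once if a bystander is pushed more than 30 mm from its place (distance of any of dish, dropper, jar, slide_box, wash_bottle, brush from where it was at the start of the episode above 0.03 m).
It also fails if it takes over 61 s, if anything falls off the work surface, if the arm or the gripper's body presses on something with over 40 N, if the wrist force passes 120 N, or if a joint passes its speed limit or range.

## Robot

A 6-joint arm with a two-finger parallel gripper is mounted at the origin on the work surface. World frame = base frame: x ahead of the robot, y to its left, z up, the work surface at z = 0. Lengths are in mm, angles in rad, forces in N, time in s.
With the tool pointing down it reaches from about 325 to 900 mm from the base axis. Payload 6.1 kg.
Tool frame: the origin (TCP) lies on the centre line of the jaws, within the pads' length; the fingertips stand bot.nose_length ahead of it and the grasp point (between the pads) lies 2 mm behind it (bot.nose_length is the distance from the TCP to the fingertips, in mm); z points along the fingers, y is the line along which they close (so a half turn about z gives the same grasp; the last joint's range is limited). The gripper opens to 87 mm and grips with 3 to 60 N. Pads are 19 mm wide; open, the fingers measure 117 mm over their backs; the gripper's body (75 mm by 190 mm) begins 51 mm behind the grasp point.
Start: joints at [1.137, 0.22, 1.526, -0, 1.395, -0.126], TCP at [189.35, 595.619, 239.538] pointing down, gripper open.
Joint ranges: [-2.98, 2.98], [-0.91, 2.08], [0.09, 2.57], [-1.24, 4.39], [0.2, 2.65], [-2.68, 2.68]. Speed limits (rad/s): [2.57, 2.57, 3.01, 3.14, 3.14, 3.14].

## Interface

Orientations are given as [roll, pitch, yaw] about the fixed x, y, z axes, in that order (R = Rz(yaw) Ry(pitch) Rx(roll)).
In Python, from plant import bot, vision, job gives the robot as it stands.
- The arm moves only by the tool arm_command, never from a script. Its argument "plan" is a list that holds one entry, the list of rows, each a list of 5 numbers: the shift along the tool's x, y, z in mm, then the turn about the tool's z in rad, then the gripper command: -1 is shut, 1 is fully open, values between are in proportion. In form: [[[x, y, z, twist, grip], ...]]. A call has 1 to 5 rows; each row is the pose to reach, as a shift and turn from the pose commanded when the call began, along the tool's axes at that moment; what a row does not reach only later rows make up. A row lasts 1/8 s, in which the tool goes at most 62.5 mm and 10.7 degrees, less where a joint would pass 70% of its speed; a pose out of reach is approached as far as the arm can. A call with a gripper value outside its range is refused whole. The fingers move at their own pace and stop on an object; the grip force is fixed at half the most. Time passes only in rows, so rows that repeat a pose let the fingers close. It gives the time, the measured TCP pose, the force, the opening and the grip force at its end, in the units of the state.
- bot.state(): the state, without advancing time (a new reading comes with each control period).
- vision.camera(name): name is "scene" or "top" or "wrist"; returns the picture (384x512x3 uint8, red, green, blue); there is no depth.
- vision.get_calibration(name): a dict with "fx", "fy", "cx", "cy" (pixels), "R" (3x3) and "t" (3): a world point X has camera coordinates R X + t. Camera axes: x right, y down, z forward; pixel columns grow to the right and rows downward; lengths in mm; the calibration is good to about 2 mm. A picture is of the moment at which its call begins: read the wrist's pose just before it. get_calibration takes no time and is no camera call; for the wrist camera it gives the pose at the moment of the call.
- job.close_job(): hands the job in; it is judged then, once.
The state is a dict: "time_s": time; "joint_pos": joint angles; "qd": joint speeds; "joint_efforts": joint torques, N m; "ee_pos": TCP position; "ee_rot": TCP orientation; "contact_force": force on the tool from outside, world axes, zero at the start; "ft_torque": the same for the moment, N m; "grip_width": opening from 0.0 (shut) to 1.0 (fully open); "finger_force": force on a finger pad.
Only numpy, scipy, OpenCV 4.12 (cv2) and the standard library are available. Lean on these libraries where they do the work, as an engineer would, in place of code of your own. Each camera call takes 0.05 s, during which the arm holds its last target. There are 200 camera calls.

## Working session

There is one attempt and no reset: what is moved stays moved. The work goes in short steps, Python scripts to look and compute and a tool call to move; the robot and the scene stay as the last step left them, time stands still between calls to the robot, and variables do not carry over. Pictures are saved under pics/ and viewed, at most 10 in all, crops included, and the job is handed in when it is done.

Besides the shell and the picture viewer there is one more tool, called after "Emit:" as name(argument=value, ...) on one line, values as JSON. arm_command: Moves the arm, as the interface text tells. Its arguments: {"type":"object","properties":{"plan":{"type":"array"}},"required":["plan"]}

```bash
ls; mkdir -p pics
python3 - <<'E'
from plant import bot,vision,job
import cv2,json
print(bot.state(), bot.nose_length)
for n in("top","scene"):
    im=vision.camera(n); cv2.imwrite(f"pics/{n}0.png",im[:,:,::-1]); print(n,vision.get_calibration(n))
E
```

```text
pics
{'time_s': 0.0, 'joint_pos': array([ 1.13687396e+00,  2.21244445e-01,  1.52762993e+00, -3.59459533e-05,
        1.39469395e+00, -1.26125567e-01]), 'qd': array([ 0.00125402, -0.00158834, -0.00049898, -0.0001916 , -0.00106309,
       -0.00148165]), 'joint_efforts': array([ 7.73528900e-04, -4.94617403e+01, -3.87379897e+01,  6.98667043e-02,
        5.74289134e-02, -1.87824112e-04]), 'ee_pos': array([189.12621508, 595.07038854, 238.41591978]), 'ee_rot': array([-3.13962822e+00, -2.13426263e-04,  2.83380197e+00]), 'contact_force': array([ 0.03768833, -0.17496334, -0.39219006]), 'ft_torque': array([-0.00907996, -0.00530634, -0.05616442]), 'finger_force': 0.0, 'grip_width': 0.9967955723849365} 17.0
top {'fx': 387.0662855501321, 'fy': 387.0662855501321, 'cx': 251.6161384587702, 'cy': 194.7714970436275, 'R': array([[-0.01130718, -0.99993346,  0.00228747],
       [-0.99884367,  0.0111879 , -0.04675628],
       [ 0.04672757, -0.00281351, -0.99890371]]), 't': array([  24.73155887,  499.16945599, 1101.43345143])}
scene {'fx': 471.7915345849718, 'fy': 471.7915345849718, 'cx': 252.6432788551445, 'cy': 189.45608911757628, 'R': array([[-0.79377447,  0.60789352, -0.01968645],
       [ 0.41492353,  0.5175646 , -0.74830832],
       [-0.44470278, -0.60215641, -0.66305889]]), 't': array([ 399.0456758 , -155.00866176, 1543.89237088])}
```

Run:
```python
import cv2
im=cv2.imread("pics/top0.png"); cv2.imwrite("pics/top0b.png",cv2.resize(im,(800,600),interpolation=cv2.INTER_CUBIC))
im=cv2.imread("pics/scene0.png"); cv2.imwrite("pics/scene0b.png",cv2.resize(im,(800,600),interpolation=cv2.INTER_CUBIC))
```

```text
(no output)
```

View pics/top0b.png

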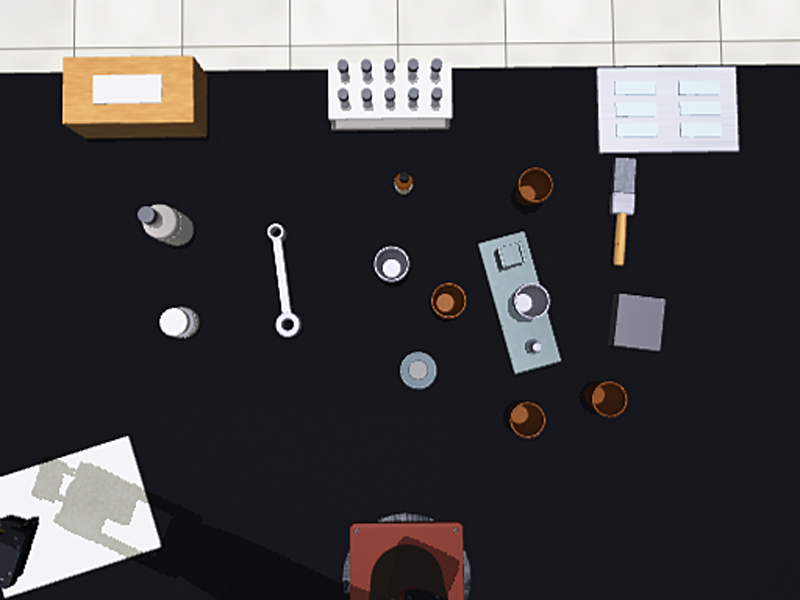

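View pics/scene0b.png

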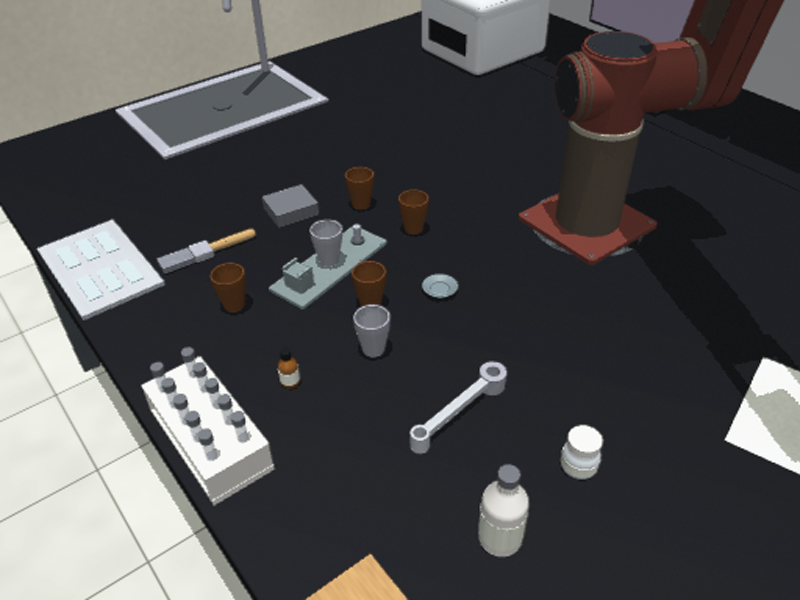

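The overhead picture shows steel cups at (531,301) on the stand and (392,264) on the bench. Brown look-alikes are at (449,300), (535,185), (527,418) and (606,398). The arm runs from its hub at (288,324) to its ring at (276,231). I chose the two grey cups and will check them in a close crop.

Run:
```python
import cv2
im=cv2.imread("pics/top0.png")
c=im[140:250,160:370]; c=cv2.resize(c,None,fx=3.8,fy=3.8,interpolation=cv2.INTER_CUBIC)
c=cv2.convertScaleAbs(c,alpha=1.2,beta=25)
cv2.imwrite("pics/crop1.png",c); print(c.shape)
```

```text
(418, 798, 3)
```

View pics/crop1.png

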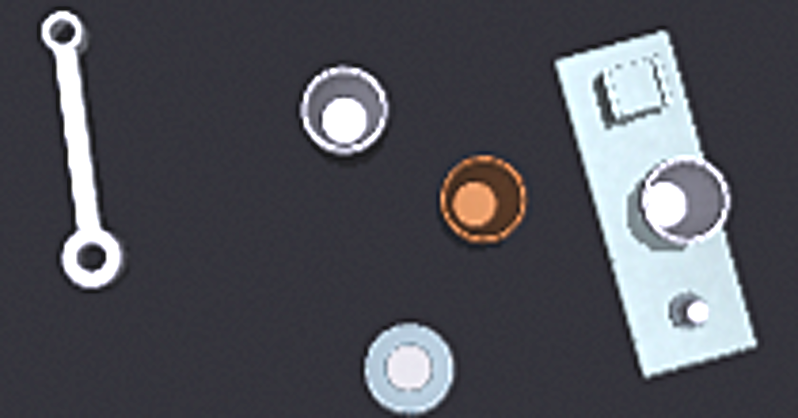

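The crop confirms it. The grey stand-cup rim is at (686,200), the grey bench-cup rim at (344,110) and the brown cup at (483,199). The hub is at (92,257), the ring at (63,32), the post at (698,312), and the plate corners are clear.

```bash
cat > h.py <<'E'
import numpy as np
from plant import bot,vision
def ray(c,uv,z):
    d=c["R"].T@np.array([(uv[0]-c["cx"])/c["fx"],(uv[1]-c["cy"])/c["fy"],1]); o=-c["R"].T@c["t"]
    return (o+d*(z-o[2])/d[2])
def proj(c,X):
    p=c["R"]@np.array(X,float)+c["t"]; return np.array([c["fx"]*p[0]/p[2]+c["cx"],c["fy"]*p[1]/p[2]+c["cy"]])
E
python3 - <<'E'
from h import *
c=vision.get_calibration("top")
P={}
for n,u,v,z in [("cupS",686,200,90),("cupB",344,110,78),("brown",483,199,78),("hub",92,257,36),("ring",63,32,34),("post",698,312,50),("p1",555,62,12),("p2",667,30,12),("p3",757,346,12),("p4",645,378,12),("dish",409,368,14),("sad",638,87,55)]:
    P[n]=ray(c,(160+(u+.5)/3.8-.5,140+(v+.5)/3.8-.5),z); print(n,P[n].round(1))
d=P["ring"]-P["hub"]; print("arm",np.hypot(*d[:2]),np.arctan2(d[1],d[0]))
print([np.hypot(*(P[a]-P[b])[:2]).round(1) for a,b in(("p1","p2"),("p2","p3"),("p3","p4"),("p4","p1"))])
ctr=(P["p1"]+P["p2"]+P["p3"]+P["p4"])/4; x=(P["p1"]+P["p2"]-P["p3"]-P["p4"])[:2]; x/=np.hypot(*x)
print("stand",ctr,"yaw",np.arctan2(x[1],x[0]),"post",ctr[:2]-85*x,"sad",ctr[:2]+85*x)
# scene cross-check: predicted pixels in 800x600 view
s=vision.get_calibration("scene")
for n in P: print(n,(proj(s,P[n])*1.5625).round(0))
w=vision.get_calibration("wrist"); R=w["R"]; print("wrist cam pos",-R.T@w["t"],R,bot.state()["ee_pos"])
E
```

```text
cupS [ 499.8 -217.6   90. ]
cupB [567.5  22.5  78. ]
brown [502.8 -75.8  78. ]
hub [465.3 209.8  36. ]
ring [633.2 231.3  34. ]
post [ 420.  -233.8   50. ]
p1 [ 609.9 -138.4   12. ]
p2 [ 633.5 -224.1   12. ]
p3 [ 393.  -286.8   12. ]
p4 [ 369.9 -201.9   12. ]
dish [379.6 -24.2  14. ]
sad [ 584.6 -192.5   55. ]
arm 169.2939206535632 0.12691665267307214
[np.float64(88.9), np.float64(248.6), np.float64(88.0), np.float64(248.2)]
stand [ 501.5961278 -212.7824534   12.       ] yaw 0.2569146406999854 post [ 419.38594994 -234.38075558] sad [ 583.80630565 -191.18415123]
cupS [325. 229.]
cupB [371. 316.]
brown [368. 271.]
hub [492. 370.]
ring [419. 431.]
post [356. 226.]
p1 [302. 306.]
p2 [267. 287.]
p3 [353. 224.]
p4 [386. 239.]
dish [439. 285.]
sad [296. 267.]
wrist cam pos [119.48708291 617.41104985 383.5817    ] [[ 0.30308968  0.95295902 -0.00239833]
 [ 0.91819686 -0.29135811  0.26837471]
 [ 0.25505132 -0.08354374 -0.96331161]] [189.12532028 595.14240646 238.53799744]
```

Distances match the drawing: arm 169 mm against 170, plate 248x88. The points also agree with the scene view. I'm moving towards a spot above the stand cup.

Emit:
arm_command(plan=[[[-190, -238, 0, 0, 1], [-190, -238, 0, 0, 1], [-190, -238, 0, 0, 1], [-190, -238, 0, 0, 1], [-190, -238, 0, 0, 1]]])

```text
time_s: 0.72
ee_pos: [298.5, 309.2, 239.2]
ee_rot: [-3.141, 0.0, 2.834]
contact_force: [0.7, -0.7, 1.3]
grip_width: 0.998
finger_force: 0.0
```

```bash
cat >> h.py <<'E'
def go(x,y,z,yaw=None):
    s=bot.state(); p=s["ee_pos"]; w=s["ee_rot"][2]; d=np.array([x,y,z])-p
    print("t",s["time_s"],"at",p.round(1),"rot",s["ee_rot"].round(3),"F",s["contact_force"].round(1),"grip",round(s["grip_width"],3),round(s["finger_force"],1))
    tw=0 if yaw is None else -((yaw-w+np.pi)%(2*np.pi)-np.pi)
    print("cmd",np.round([d[0]*np.cos(w)+d[1]*np.sin(w),d[0]*np.sin(w)-d[1]*np.cos(w),-d[2],tw],3))
E
python3 -c "
from h import *
go(499.8,-217.6,200)"
```

```text
t 0.725 at [298.5 309.2 239.2] rot [-3.141  0.     2.834] F [ 0.7 -0.7  1.3] grip 0.998 0.0
cmd [-351.447 -441.023   39.178    0.   ]
```

Emit:
arm_command(plan=[[[-350, -440, 0, 0, 1], [-350, -440, 0, 0, 1], [-350, -440, 0, 0, 1], [-350, -440, 0, 0, 1], [-350, -440, 0, 0, 1]]])

```text
time_s: 1.35
ee_pos: [409.8, 17.2, 239.6]
ee_rot: [3.141, 0.001, 2.834]
contact_force: [0.9, -0.5, 0.1]
grip_width: 1.0
finger_force: 0.0
```

```bash
python3 -c "
from h import *
go(499.8,-217.6,200)"
```

```text
t 1.35 at [409.8  17.2 239.6] rot [3.141e+00 1.000e-03 2.834e+00] F [ 0.9 -0.5  0.1] grip 1.0 0.0
cmd [-156.945 -196.498   39.55     0.   ]
```

Emit:
arm_command(plan=[[[-157, -196, 20, 0, 1], [-157, -196, 20, 0, 1], [-157, -196, 20, 0, 1], [-157, -196, 20, 0, 1], [-157, -196, 20, 0, 1]]])

```text
time_s: 1.98
ee_pos: [499.7, -218.5, 217.7]
ee_rot: [-3.142, -0.003, 2.83]
contact_force: [0.1, 0.1, -0.0]
grip_width: 1.003
finger_force: 0.0
```

Run:
```python
from h import *
import cv2
go(499.8,-217.6,85)
c=vision.get_calibration("wrist"); im=vision.camera("wrist")
cv2.imwrite("pics/w1.png",cv2.resize(im[:,:,::-1],(800,600),interpolation=cv2.INTER_CUBIC))
import pickle; pickle.dump(c,open("w1.pkl","wb"))
print(proj(c,(499.8,-217.6,90))*1.5625,proj(c,(530.3,-217.6,90))*1.5625,proj(c,(419.7,-234.1,50))*1.5625)
```

```text
t 1.975 at [ 499.7 -218.5  217.7] rot [-3.142e+00 -3.000e-03  2.830e+00] F [ 0.1  0.1 -0. ] grip 1.003 0.0
cmd [  0.195   0.931 132.657   0.   ]
[401.85018482 294.36693298] [417.5996     341.69839941] [336.4392736  166.24532257]
```

View pics/w1.png

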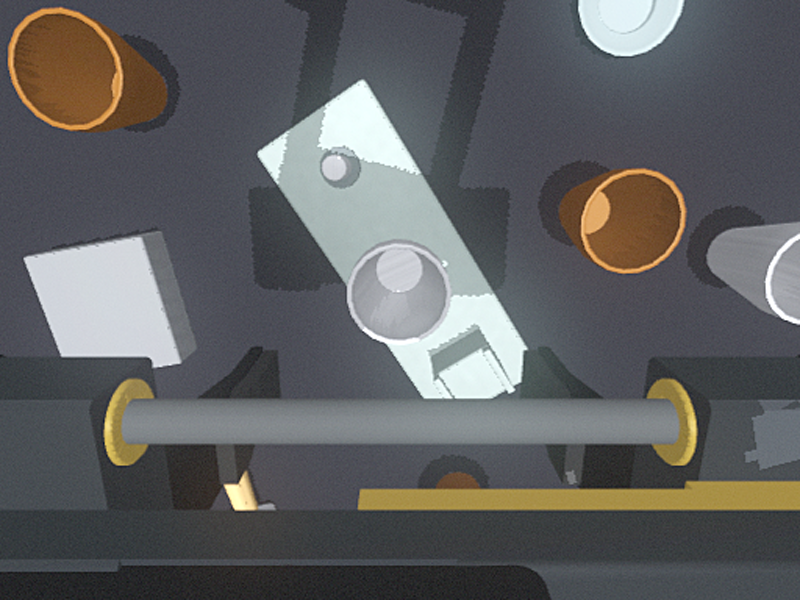

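The wrist view shows the rim at (399,292) against a predicted (402,294), and the post at (334,167) against (336,166). Both are within about 2 mm, so I'm descending.

Emit:
arm_command(plan=[[[0, 1, 50, 0, 1], [0, 1, 95, 0, 1], [0, 1, 120, 0, 1], [0, 1, 132, 0, 1], [0, 1, 132, 0, 1]]])

```text
time_s: 2.65
ee_pos: [499.9, -213.2, 87.5]
ee_rot: [3.141, -0.001, 2.835]
contact_force: [-0.7, -0.0, 0.9]
grip_width: 1.001
finger_force: 0.0
```

Emit:
arm_command(plan=[[[0, 0, 0, 0, -1], [0, 0, 0, 0, -1], [0, 0, 0, 0, -1], [0, 0, 0, 0, -1], [0, 0, 0, 0, -1]]])

```text
time_s: 3.28
ee_pos: [500.6, -214.7, 88.3]
ee_rot: [-3.141, 0.001, 2.834]
contact_force: [-0.1, -1.3, 5.0]
grip_width: 0.7
finger_force: 30.0
```

Emit:
arm_command(plan=[[[0, 0, 0, 0, -1], [0, 0, -15, 0, -1], [0, 0, -40, 0, -1], [0, 0, -80, 0, -1], [0, 0, -110, 0, -1]]])

```text
time_s: 3.9
ee_pos: [500.1, -213.9, 199.3]
ee_rot: [3.141, 0.0, 2.834]
contact_force: [0.9, -0.0, -1.6]
grip_width: 0.704
finger_force: 30.0
```

```bash
python3 -c "
from h import *
go(567.5,22.5,195)"
```

```text
t 3.9 at [ 500.1 -213.9  199.3] rot [3.141 0.    2.834] F [ 0.9 -0.  -1.6] grip 0.704 30.0
cmd [  7.394 245.668   4.331   0.   ]
```

The opening of 0.70 is 61 mm, so the collar is held. I'm carrying it over to the twin.

Emit:
arm_command(plan=[[[2, 60, 0, 0, -1], [4, 120, 0, 0, -1], [6, 180, 0, 0, -1], [7, 225, 0, 0, -1], [7, 246, 0, 0, -1]]])

```text
time_s: 4.53
ee_pos: [567.8, 25.0, 197.6]
ee_rot: [3.141, -0.001, 2.836]
contact_force: [-1.1, 0.0, -1.1]
grip_width: 0.699
finger_force: 30.0
```

Emit:
arm_command(plan=[[[0, 0, 0, 0, -1], [0, 0, 0, 0, -1]]])

```text
time_s: 4.78
ee_pos: [567.7, 21.4, 197.4]
ee_rot: [-3.141, -0.001, 2.833]
contact_force: [0.6, -0.5, -1.2]
grip_width: 0.7
finger_force: 30.0
```

Run:
```python
from h import *
import cv2
go(567.5,22.5,108)
c=vision.get_calibration("wrist"); im=vision.camera("wrist")
p=bot.state()["ee_pos"]; z=p[2]+2
a=(im[:,:,::-1])
t=vision.camera("top")[:,:,::-1][140:250,215:325]; 
out=np.zeros((600,800,3),np.uint8); out[:375,:500]=cv2.resize(a,(500,375)); out[:300,500:]=cv2.resize(t,(300,300),interpolation=cv2.INTER_CUBIC)
b=a[90:290,150:380]; out[375:,:259]=cv2.resize(b,(259,225))
cv2.imwrite("pics/w2.png",cv2.resize(a,(800,600),interpolation=cv2.INTER_CUBIC))
print("rim held pred",proj(c,(p[0],p[1],z))*1.5625,"bench rim pred",proj(c,(567.5,22.5,78))*1.5625)
```

```text
t 4.775 at [567.7  21.4 197.4] rot [-3.141e+00 -1.000e-03  2.833e+00] F [ 0.6 -0.5 -1.2] grip 0.7 30.0
cmd [ 0.517  1.033 89.402  0.   ]
rim held pred [399.689073   398.97071828] bench rim pred [402.26253859 297.18493915]
```

View pics/w2.png

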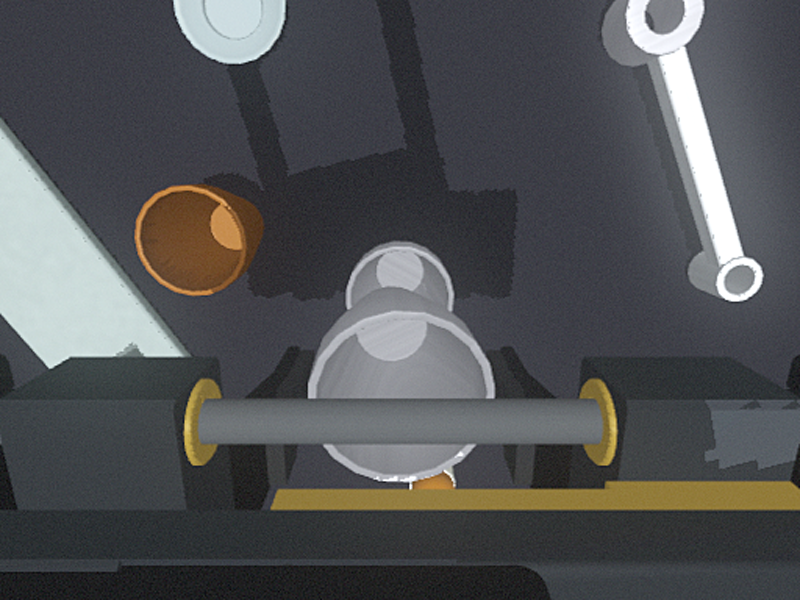

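The held rim centre is at (401,396) and the twin's rim centre at about (400,293), both within 2 mm of prediction. I'm lowering with a 1 mm trim.

Emit:
arm_command(plan=[[[1, -1, 20, 0, -1], [1, -1, 42, 0, -1], [1, -1, 60, 0, -1], [1, -1, 74, 0, -1], [1, -1, 80, 0, -1]]])

```text
time_s: 5.5
ee_pos: [566.4, 21.5, 116.6]
ee_rot: [-3.141, -0.001, 2.833]
contact_force: [0.6, 0.1, -1.5]
grip_width: 0.698
finger_force: 30.0
```

Emit:
arm_command(plan=[[[0, 0, 2, 0, -1], [0, 0, 4, 0, -1], [0, 0, 6, 0, -1], [0, 0, 6, 0, -1]]])

```text
time_s: 6.0
ee_pos: [566.9, 21.8, 111.7]
ee_rot: [3.142, 0.0, 2.834]
contact_force: [-0.1, -0.4, -0.1]
grip_width: 0.7
finger_force: 30.0
```

Emit:
arm_command(plan=[[[0, 0, 1, 0, -1], [0, 0, 2, 0, -1], [0, 0, 3, 0, -1], [0, 0, 3, 0, -1]]])

```text
time_s: 6.5
ee_pos: [567.5, 21.8, 109.3]
ee_rot: [3.141, 0.002, 2.834]
contact_force: [0.8, 0.3, 4.2]
grip_width: 0.699
finger_force: 30.0
```

Upward force of 4 N means it is seated, so I'm releasing and rising.

Emit:
arm_command(plan=[[[0, 0, 0, 0, 1], [0, 0, 0, 0, 1], [0, 0, 0, 0, 1], [0, 0, 0, 0, 1], [0, 0, 0, 0, 1]]])

```text
time_s: 7.12
ee_pos: [566.6, 21.7, 108.4]
ee_rot: [-3.141, -0.0, 2.834]
contact_force: [-0.1, -0.2, 0.8]
grip_width: 0.996
finger_force: 0.0
```

Emit:
arm_command(plan=[[[0, 0, -10, 0, 1], [0, 0, -30, 0, 1], [0, 0, -60, 0, 1], [0, 0, -100, 0, 1], [0, 0, -120, 0, 1]]])

```text
time_s: 7.75
ee_pos: [568.3, 21.6, 232.8]
ee_rot: [3.14, 0.005, 2.834]
contact_force: [0.7, 0.1, -0.4]
grip_width: 0.996
finger_force: 0.0
```

Run:
```python
from h import *
import cv2
go(513.9,216.0,180,0.127+np.pi)
c=vision.get_calibration("wrist"); im=vision.camera("wrist")[:,:,::-1]
t=vision.camera("scene")[:,:,::-1][180:240,200:290]
out=np.zeros((600,800,3),np.uint8); out[:420,:560]=cv2.resize(im,(560,420)); out[420:,:270]=cv2.resize(t,(270,180),interpolation=cv2.INTER_CUBIC)
cv2.imwrite("pics/w3.png",out)
k=560/512
print("rim pred up",proj(c,(567.5,22.5,110))*k,"low",proj(c,(567.5,22.5,78))*k)
```

```text
t 7.75 at [568.3  21.6 232.8] rot [3.14  0.005 2.834] F [ 0.7  0.1 -0.4] grip 0.996 0.0
cmd [110.711 168.773  52.825  -0.435]
rim pred up [280.74208902 205.41519933] low [280.62942594 196.05142594]
```

View pics/w3.png

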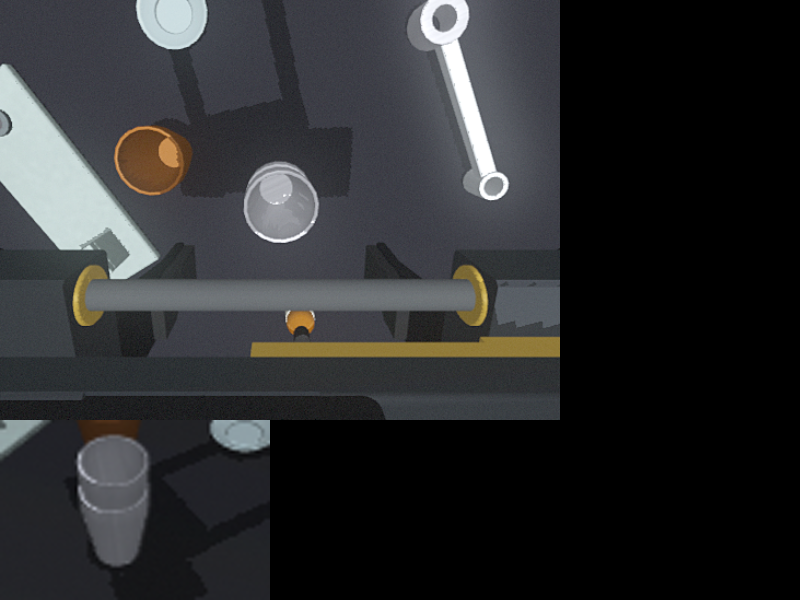

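The upper rim, at (281,205) in the wrist view, sits where predicted, and the scene crop shows the cup nested upright. Next I'm going to the lens arm's balance point with a -0.435 twist.

Emit:
arm_command(plan=[[[30, 45, 5, -0.12, 1], [60, 90, 15, -0.24, 1], [90, 135, 25, -0.36, 1], [111, 169, 30, -0.435, 1], [111, 169, 30, -0.435, 1]]])

```text
time_s: 8.48
ee_pos: [510.0, 218.5, 196.2]
ee_rot: [3.142, -0.004, -3.01]
contact_force: [-0.4, -0.8, -0.7]
grip_width: 0.999
finger_force: 0.0
```

Run:
```python
from h import *
import cv2
go(513.9,216.0,25,0.127+np.pi)
c=vision.get_calibration("wrist"); im=vision.camera("wrist")[:,:,::-1]
cv2.imwrite("pics/w4.png",cv2.resize(im,(800,600),interpolation=cv2.INTER_CUBIC))
import pickle; pickle.dump(c,open("w4.pkl","wb"))
for q in((465.3,209.8,36),(513.9,216,32),(633.2,231.3,34)): print(proj(c,q)*1.5625)
```

```text
t 8.475 at [510.  218.5 196.2] rot [ 3.142 -0.004 -3.01 ] F [-0.4 -0.8 -0.7] grip 0.999 0.0
cmd [-3.58100e+00 -2.98900e+00  1.71225e+02  4.00000e-03]
[395.94168715 210.47382405]
[395.81485854 286.07079463]
[395.51964105 450.75122553]
```

View pics/w4.png

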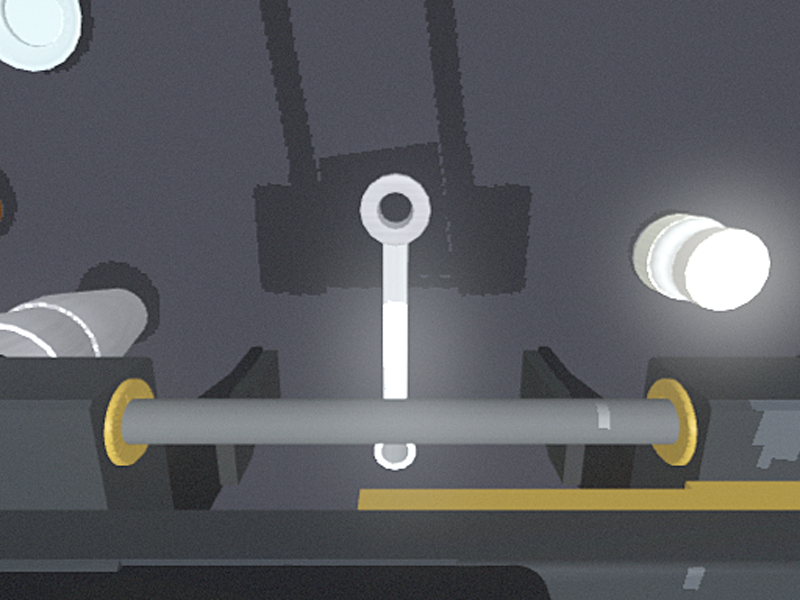

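The hub at (395,209) and ring at (395,453) match prediction to about 1 mm. I'm descending over the bar.

Emit:
arm_command(plan=[[[-3, -2, 40, 0, 1], [-3, -2, 85, 0, 1], [-3, -2, 120, 0, 1], [-3, -2, 130, 0, 1], [-3, -2, 130, 0, 1]]])

```text
time_s: 9.15
ee_pos: [515.5, 213.9, 68.3]
ee_rot: [-3.141, -0.001, -3.016]
contact_force: [-0.0, -0.1, 0.2]
grip_width: 1.0
finger_force: 0.0
```

```bash
python3 -c "
from h import *
go(513.9,216.0,24,0.127+np.pi)"
```

```text
t 9.15 at [515.5 213.9  68.3] rot [-3.141e+00 -1.000e-03 -3.016e+00] F [-0.  -0.1  0.2] grip 1.0 0.0
cmd [ 1.3410e+00  2.2410e+00  4.4329e+01 -1.0000e-03]
```

Emit:
arm_command(plan=[[[1, 2, 20, 0, 1], [1, 2, 35, 0, 1], [1, 2, 43, 0, 1], [1, 2, 43, 0, 1]]])

```text
time_s: 9.65
ee_pos: [514.0, 216.5, 25.3]
ee_rot: [-3.141, -0.001, -3.014]
contact_force: [0.0, 0.4, -0.3]
grip_width: 1.002
finger_force: 0.0
```

Emit:
arm_command(plan=[[[0, 0, 0, 0, -1], [0, 0, 0, 0, -1], [0, 0, 0, 0, -1], [0, 0, 0, 0, -1], [0, 0, 0, 0, -1]]])

```text
time_s: 10.28
ee_pos: [514.2, 216.7, 25.6]
ee_rot: [3.142, 0.0, -3.014]
contact_force: [0.1, -0.3, -0.9]
grip_width: 0.517
finger_force: 0.0
```

Emit:
arm_command(plan=[[[0, 0, 0, 0, -1], [0, 0, 0, 0, -1], [0, 0, 0, 0, -1], [0, 0, 0, 0, -1], [0, 0, 0, 0, -1]]])

```text
time_s: 10.9
ee_pos: [514.2, 216.5, 25.5]
ee_rot: [-3.141, -0.0, -3.014]
contact_force: [-0.1, -1.7, 0.5]
grip_width: 0.181
finger_force: 30.0
```

Opening of 0.18 is 16 mm, so the bar is gripped. I'm lifting gently.

Emit:
arm_command(plan=[[[0, 0, -5, 0, -1], [0, 0, -15, 0, -1], [0, 0, -30, 0, -1], [0, 0, -50, 0, -1], [0, 0, -70, 0, -1]]])

```text
time_s: 11.52
ee_pos: [514.3, 216.8, 97.1]
ee_rot: [3.141, 0.001, -3.014]
contact_force: [-0.1, 0.1, -5.1]
grip_width: 0.185
finger_force: 30.0
```

Emit:
arm_command(plan=[[[0, 0, -20, 0, -1], [0, 0, -40, 0, -1], [0, 0, -60, 0, -1], [0, 0, -75, 0, -1], [0, 0, -75, 0, -1]]])

```text
time_s: 12.15
ee_pos: [515.2, 217.0, 172.5]
ee_rot: [3.141, 0.003, -3.014]
contact_force: [0.0, -0.4, -5.5]
grip_width: 0.179
finger_force: 30.0
```

Run:
```python
from h import *
yw=0.257; go(419.7+49*np.cos(yw),-234.1+49*np.sin(yw),170,yw+np.pi)
import cv2
w=vision.camera("wrist")[:,:,::-1]; s=vision.camera("scene")[:,:,::-1][120:310,210:430]
out=np.zeros((600,800,3),np.uint8); out[:345,:400]=cv2.resize(s,(400,345)); out[:300,400:]=cv2.resize(w,(400,300))
cv2.imwrite("pics/w5.png",out[:350]); print(bot.state()["ft_torque"])
```

```text
t 12.15 at [515.2 217.  172.5] rot [ 3.141e+00  3.000e-03 -3.014e+00] F [ 0.  -0.4 -5.5] grip 0.179 30.0
cmd [ 1.03384e+02 -4.28997e+02  2.49200e+00 -1.30000e-01]
[ 0.03116521 -0.00170773  0.01000865]
```

View pics/w5.png

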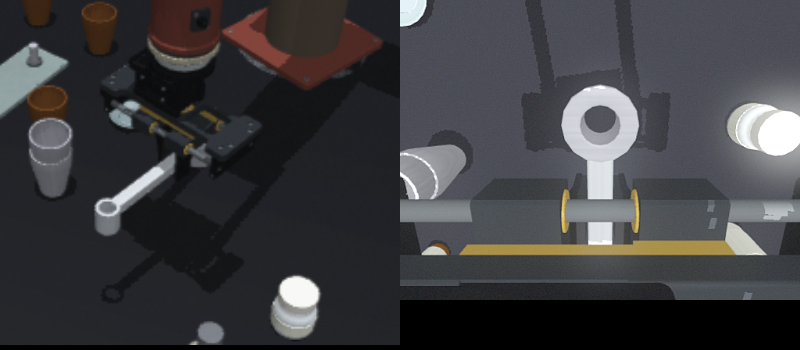

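The arm is lifted level, about 147 mm up, so it clears the 110 mm nested rim. I'm carrying it across smoothly.

Emit:
arm_command(plan=[[[5, -20, 0, 0, -1], [13, -55, 0, -0.01, -1], [23, -95, 0, -0.02, -1], [33, -138, 0, -0.04, -1], [43, -180, 0, -0.05, -1]]])

```text
time_s: 12.88
ee_pos: [493.1, 30.5, 169.6]
ee_rot: [-3.142, -0.002, -2.964]
contact_force: [0.6, 0.2, -5.6]
grip_width: 0.186
finger_force: 30.0
```

Run:
```python
from h import *
yw=0.257; go(419.7+49*np.cos(yw),-234.1+49*np.sin(yw),170,yw+np.pi)
```

```text
t 12.875 at [493.1  30.5 169.6] rot [-3.142e+00 -2.000e-03 -2.964e+00] F [ 0.6  0.2 -5.6] grip 0.186 30.0
cmd [ 7.00700e+01 -2.43648e+02 -4.38000e-01 -8.00000e-02]
```

Emit:
arm_command(plan=[[[12, -45, 0, -0.02, -1], [26, -95, 0, -0.03, -1], [42, -145, 0, -0.05, -1], [55, -190, 0, -0.06, -1], [64, -222, 0, -0.08, -1]]])

```text
time_s: 13.5
ee_pos: [468.7, -199.6, 169.7]
ee_rot: [3.141, -0.002, -2.886]
contact_force: [0.6, 0.5, -6.4]
grip_width: 0.183
finger_force: 30.0
```

Emit:
arm_command(plan=[[[4, -14, 0, 0, -1], [6, -21, 0, 0, -1], [6, -21, 0, 0, -1], [6, -21, 0, 0, -1]]])

```text
time_s: 14.0
ee_pos: [470.1, -217.9, 170.4]
ee_rot: [3.141, -0.0, -2.883]
contact_force: [-0.0, -0.2, -6.2]
grip_width: 0.181
finger_force: 30.0
```

Run:
```python
from h import *
yw=0.257; go(419.7+49*np.cos(yw),-234.1+49*np.sin(yw),115,yw+np.pi)
```

```text
t 14.0 at [ 470.1 -217.9  170.4] rot [ 3.141 -0.    -2.883] F [-0.  -0.2 -6.2] grip 0.181 30.0
cmd [ 3.8390e+00 -2.8300e+00  5.5361e+01  1.0000e-03]
```

Emit:
arm_command(plan=[[[4, -3, 15, 0, -1], [4, -3, 32, 0, -1], [4, -3, 46, 0, -1], [4, -3, 54, 0, -1], [4, -3, 55, 0, -1]]])

```text
time_s: 14.62
ee_pos: [466.5, -222.5, 114.5]
ee_rot: [3.14, -0.001, -2.884]
contact_force: [0.1, -0.6, -5.9]
grip_width: 0.181
finger_force: 30.0
```

Emit:
arm_command(plan=[[[0, 0, 0, 0, -1], [0, 0, 0, 0, -1], [0, 0, 0, 0, -1], [0, 0, 0, 0, -1]]])

```text
time_s: 15.12
ee_pos: [467.1, -223.0, 115.8]
ee_rot: [-3.141, 0.0, -2.884]
contact_force: [-0.9, 0.0, -5.2]
grip_width: 0.184
finger_force: 30.0
```

Run:
```python
from h import *
import cv2
yw=0.257; go(419.7+49*np.cos(yw),-234.1+49*np.sin(yw),115,yw+np.pi)
c=vision.get_calibration("wrist"); w=vision.camera("wrist")[:,:,::-1]; s=vision.camera("scene")[:,:,::-1][110:240,140:290]
k=480/512
out=np.zeros((370,800,3),np.uint8); out[:360,:480]=cv2.resize(w,(480,360)); out[:277,480:]=cv2.resize(s,(320,277),interpolation=cv2.INTER_CUBIC)
cv2.imwrite("pics/w6.png",out)
sc=vision.get_calibration("scene")
x=np.array([np.cos(yw),np.sin(yw)]);p=np.array([419.7,-234.1]); r=p+170*x
print("wrist hub top",proj(c,(*p,126))*k,"post",proj(c,(*p,50))*k)
f=lambda q:((proj(sc,q)-[140,110])*320/150+[480,0]).round(1)
print("scene hubtop",f((*p,126)),"ringtop",f((*r,124)),"post",f((*p,50)))
```

```text
t 15.125 at [ 467.1 -223.   115.8] rot [-3.141  0.    -2.884] F [-0.9  0.  -5.2] grip 0.184 30.0
cmd [-0.361  1.284  0.841  0.   ]
wrist hub top [243.3138428  152.61320623] post [242.20346241 133.37550144]
scene hubtop [664.2  29.8] ringtop [580.4  89.8] post [667.1  73.7]
```

View pics/w6.png

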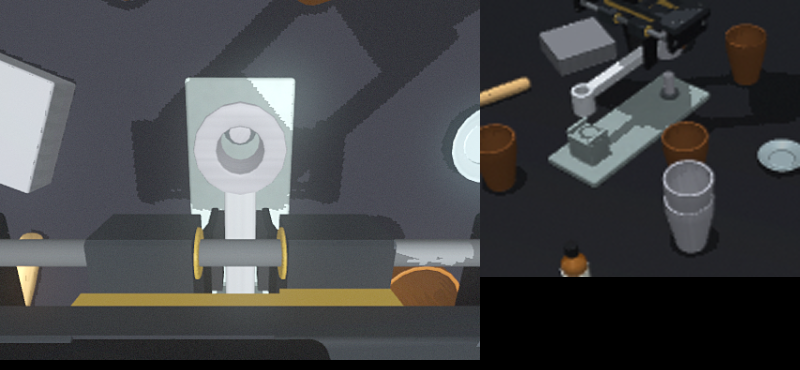

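The hub at (240,149), the post seen through its bore at (240,133), and the ring at (582,91) in the scene crop all lie within about 2 mm of target. The arm is level and the cups are nested upright, so I'm handing in.

```bash
python3 -c "
from plant import job
print(job.close_job())"
```

```text
the job is handed in; nothing more can be done
None
```

I handed the job in at about 15 s with the cup nested upright in its twin and the lens arm held level, hub about 40 mm above the post and ring over the saddle (within about 2 mm by camera); the hand-in gave no verdict.

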